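# Turn the bench carousel to the charcoal block and set up the soldering place

### The arm

A 6-joint arm with a two-finger parallel gripper is mounted at the origin on a cart in front of the work surface, level with it; the furniture and walls round the work are solid. World frame = base frame: x ahead of the robot, y to its left, z up, the work surface at z = 0. Lengths are in mm, angles in rad, forces in N, time in s.
With the tool pointing down it reaches from about 300 to 775 mm from the base axis. Payload 14.6 kg.
Tool frame: the origin (TCP) lies between the finger pads; the fingertips stand 19 mm ahead of it and the grasp point (between the pads) is the TCP; x points along the fingers, y is the direction in which the jaws open and shut, and the axes are right-handed (so a half turn about x gives the same grasp; the last joint's range is limited). The gripper opens to 94 mm and grips with 3 to 60 N. Pads are 16 mm wide; open, the fingers measure 119 mm over their backs; the gripper's body (75 mm by 177 mm) begins 78 mm behind the grasp point.
Start: joints at [-1.315, 0.3, 1.521, -0, 1.321, -0.067], TCP at [174.466, -521.585, 224.446] pointing down, gripper open.
Joint ranges: [-3.03, 3.03], [-0.79, 2.21], [0.23, 2.52], [-1.04, 4.18], [0, 3.07], [-2.55, 2.55]. Speed limits (rad/s): [2.22, 2.22, 2.57, 3.14, 3.14, 3.14].

### API

Orientations are given as [roll, pitch, yaw] about the fixed x, y, z axes, in that order (R = Rz(yaw) Ry(pitch) Rx(roll)).
In Python, from cell import manip gives the robot as it stands.
- The arm moves only by the tool jog_arm, never from a script. Its argument "series" is one flat list of numbers, 7 for each row, row after row: the turn, a rotation vector about the world's x, y, z in rad, then the shift along the world's x, y, z in m, then the opening, from -1 (shut) to 1 (fully open). A call has 1 to 20 rows; each row is the pose to reach, as a shift and turn from the pose commanded when the call began; what a row does not reach only later rows make up. A row lasts 1/8 s, in which the tool goes at most 62.5 mm and 10.7 degrees, less where a joint would pass 70% of its speed; a pose out of reach is approached as far as the arm can. A call with a gripper value outside its range is refused whole. The fingers move at their own pace and stop on an object; "squeeze" is the grip in N (left out, the last holds). Time passes only in rows, so rows that repeat a pose let the fingers close. It gives the time, the measured TCP pose, the force and the opening at its end, in the units of the state.
- manip.read_state(): the state, without advancing time (a new reading comes with each control period).
- manip.camera(name): name is "side" or "top" or "wrist"; returns a dict with "color" (400x640x3 uint8, blue, green, red), "range_z" (400x640 float32, mm along the optical axis (not along the pixel's ray), 0 where there is no reading), "fx", "fy", "cx", "cy" (pixels), "D" ([k1, k2, p1, p2, k3] as OpenCV has them; the pictures are not rectified), "pose" (4x4, takes a point from camera to world coordinates); the wrist camera has in their place "mount" (4x4, takes a point from camera to tool coordinates, whose origin is the TCP and whose axes are the tool frame's). Camera axes: x right, y down, z forward; pixel columns grow to the right and rows downward; lengths in mm; the calibration is good to about 2 mm. A picture is of the moment at which its call begins: read the wrist's pose just before it.
- manip.sign_off(): hands the job in, once; it reports no verdict.
The state is a dict: "clock": time; "joints": joint angles; "qd": joint speeds; "effort": joint torques, N m; "eef_pos": TCP position; "eef_rot": TCP orientation; "wrist_force": force on the tool from outside, world axes, zero at the start; "moment": the same for the moment, N m; "finger_gap": finger opening in mm.
Only numpy, scipy, OpenCV 4.12 (cv2) and the standard library are available. Lean on these libraries where they do the work, as an engineer would, in place of code of your own. Each camera call takes 0.05 s, during which the arm holds its last target.

### The job

The black charcoal block stands in the bench carousel under its clear cover. Turn the carousel by its grip posts, in several short swings if need be, until the charcoal block has come well out into the open front; then lift it out and lay it flat on the middle of the solder brick, lengthwise and square with it. Set it down rather than drop it, take nothing else out of the carousel, and leave the brick and the other things on the bench where they are.

Things in the scene. Friction and masses are not known exactly. Their poses are not given: they have to be found in the camera images.
- carousel_stand: fixed grey stand of the carousel with its clear half cover. Origin on the bench top (z = 0), on the vertical axis of the carousel; its -x axis points to the open front, its +x to the covered rear. The cover is a flat clear sheet, z 0.106 to 0.111 m, 356 mm wide, over all that lies behind x = +0.02 m in this frame (back to x = 0.19); aluminium bar along its front edge; three thin posts of 0.118 m carry it at the rear, 184 mm from the axis. Nothing covers the front half.
- carousel (a joint): angle of the revolving tray, rad, 0 at the start, growing anticlockwise seen from above; it turns freely either way by a whole turn, with light friction (0.08 N m), and stays where it is left. The tray is a round plywood tray of 330 mm diameter, its inner floor at z = 0.036 m, rim top at 0.048 m; four partitions, 5 mm thick, top at z = 0.057 m, make four open quarter compartments; hub 40 mm in diameter, up to z = 0.076 m. The posts pass under the cover.
- post_1 (a point): aluminium grip post, 16 mm in diameter and free-standing for 36 mm (z 0.060 to 0.096 m), on the revolving tray at the outer end of a partition, 148 mm from the axis of the tray; the point is the centre of its top. The four posts are 90 degrees apart, each midway between two compartments.
- post_2 (a point): aluminium grip post, 16 mm in diameter and free-standing for 36 mm (z 0.060 to 0.096 m), on the revolving tray at the outer end of a partition, 148 mm from the axis of the tray; the point is the centre of its top. The four posts are 90 degrees apart, each midway between two compartments.
- post_3 (a point): aluminium grip post, 16 mm in diameter and free-standing for 36 mm (z 0.060 to 0.096 m), on the revolving tray at the outer end of a partition, 148 mm from the axis of the tray; the point is the centre of its top. The four posts are 90 degrees apart, each midway between two compartments.
- post_4 (a point): aluminium grip post, 16 mm in diameter and free-standing for 36 mm (z 0.060 to 0.096 m), on the revolving tray at the outer end of a partition, 148 mm from the axis of the tray; the point is the centre of its top. The four posts are 90 degrees apart, each midway between two compartments.
- charcoal_block: black rectangular charcoal block, 60 (x) x 100 (y) x 28 mm (z), about 0.1 kg; origin in the centre of its underside. It starts under the clear cover in one compartment, its length pointing to the axis, its centre about 92 mm from the axis.
- solder_brick: brown sooted rectangular fire brick lying on the bench to the right of the carousel, 105 (x) x 206 (y) x 18 mm (z), 0.62 kg, loose; origin in the centre of its underside, top at z = 0.018 m.
- stone_tin: flat hinged tin, 58 x 88 x 20 mm, in another compartment; origin in the centre of its underside. Stays in the carousel.
- steel_block: bare steel bench block, 60 x 60 x 18 mm, in another compartment; origin in the centre of its underside. Stays in the carousel.
- tape_roll: roll of tape, 91 mm in diameter, 24 mm high, in another compartment; origin in the centre of its underside. Stays in the carousel.
- borax_dish: pale round dish, 62 mm in diameter, 18 mm high, on the bench; bystander, origin under its centre.
- flux_jar: small jar, 38 mm in diameter, 54 mm high, on the bench; bystander, origin under its centre.
- bench_brush: wooden bench brush, 22 x 160 x 19 mm, lying on the bench; bystander, origin under its centre.

How it is judged (in metres and radians):
On the way, in this order (a step that is already met when the one before it is completed fails the run):
1. the carousel is turned so that the charcoal block, still lying in its compartment, is well out in the open front (its centre at least 45 mm in front of the carousel's axis) (x of charcoal_block in the frame of carousel_stand below -0.045 m and horizontal distance between charcoal_block and carousel_stand below 0.13 m and height (world z) of charcoal_block below 0.045 m), for 0.2 s.
2. the charcoal block is lifted out of the carousel (height (world z) of charcoal_block above 0.075 m), for 0.1 s.
At the end, for the whole second after the job is handed in: The charcoal block lies flat, released and at rest on the solder brick, centred within 20 mm across and 30 mm along it, its length within 10 degrees of the brick's; brick, dish, jar and brush within 30 mm of their starts; tin, steel block and tape roll still in the carousel (x of charcoal_block in the frame of solder_brick between -0.02 and 0.02 m and y of charcoal_block in the frame of solder_brick between -0.03 and 0.03 m and angle between the y axis of charcoal_block and the y axis of solder_brick, either way round below 0.18 rad and angle between charcoal_block's own z axis and vertical below 0.1 rad and height (world z) of charcoal_block between 0.013 and 0.023 m and linear speed of charcoal_block below 0.02 m/s and distance of each of solder_brick, borax_dish, flux_jar, bench_brush from where it was at the start of the episode below 0.03 m and angle between solder_brick's own z axis and vertical below 0.05 rad and contact force between charcoal_block and the fingers below 0.05 N and horizontal distance between each of stone_tin, steel_block, tape_roll and carousel_stand below 0.15 m); the robot touches nothing.
It fails at once if another thing is lifted or pushed out of the carousel (height (world z) of any of stone_tin, steel_block, tape_roll above 0.06 m or horizontal distance between any of stone_tin, steel_block, tape_roll and carousel_stand above 0.15 m).
It fails at once if a bystander (dish, jar, brush) is shifted by more than 30 mm (distance of any of borax_dish, flux_jar, bench_brush from where it was at the start of the episode above 0.03 m).
It fails at once if the solder brick is shifted by more than 30 mm (distance of solder_brick from where it was at the start of the episode above 0.03 m).
It fails at once if the charcoal block is let go more than 25 mm above the brick (contact force between charcoal_block and the fingers below 0.02 N and height (world z) of charcoal_block above 0.043 m and horizontal distance between charcoal_block and solder_brick below 0.15 m).
It also fails if it takes over 64 s, if anything falls off the work surface, if the arm or the gripper's body presses on something with over 40 N, if the wrist force passes 120 N, or if a joint passes its speed limit or range.

## Working session

There is one attempt and no reset: what is moved stays moved. The work goes in short steps, Python scripts to look and compute and a tool call to move; the robot and the scene stay as the last step left them, time stands still between calls to the robot, and variables do not carry over. Pictures are saved under pics/ and viewed, and the job is handed in when it is done.

Besides the shell and the picture viewer there is one more tool, called as name(argument=value, ...) on one line, values as JSON. jog_arm: Moves the arm, as the interface text tells. Its arguments: {"type":"object","properties":{"series":{"type":"array","items":{"type":"number"}},"squeeze":{"type":"number"}},"required":["series"]}

```bash
mkdir -p pics; ls; cat > h.py <<'E'
import numpy as np, cv2
from cell import manip
def world(c,u,v,z=None,pose=None):
    K=np.array([[c['fx'],0,c['cx']],[0,c['fy'],c['cy']],[0,0,1]])
    p=cv2.undistortPoints(np.array([[[u,v]]],float),K,np.array(c['D'],float))[0,0]
    P=np.array(c['pose'] if pose is None else pose); r=P[:3,:3]@np.array([p[0],p[1],1]); o=P[:3,3]
    if z is None:
        d=c['range_z'][int(round(v)),int(round(u))]; return o+r*d
    return o+r*(z-o[2])/r[2]
E
python3 - <<'E'
from h import *
s=manip.read_state();print(s)
for n in ['top','side']:
    c=manip.camera(n);cv2.imwrite(f'pics/{n}0.png',c['color']);print(n,np.array(c['pose']).round(3).tolist(),c['fx'],c['cx'],c['cy'],c['D'])
    import pickle;pickle.dump(c,open(n+'0.pkl','wb'))
E
```

```text
pics
{'clock': 0.0, 'joints': array([-1.31460848e+00,  3.00461679e-01,  1.52156667e+00,  2.54372193e-05,
        1.32069766e+00, -6.65908399e-02]), 'qd': array([-0.00235837, -0.00025681,  0.00013817, -0.00169842,  0.00067398,
       -0.00038564]), 'effort': array([ 1.82587155e-03, -5.31803691e+01, -3.52735949e+01,  7.08800275e-02,
        2.44013773e-02, -8.21089202e-05]), 'eef_pos': array([ 174.40998915, -521.36680186,  223.89758366]), 'eef_rot': array([-1.65912338,  1.56966271,  1.80524164]), 'wrist_force': array([ 0.01144494, -0.07799359, -0.09892891]), 'moment': array([-0.05127154, -0.03972769,  0.03455013]), 'finger_gap': 93.88547886727468}
top [[0.421, -0.87, 0.258, 240.182], [-0.907, -0.403, 0.121, -123.557], [-0.002, -0.285, -0.959, 1277.47], [0.0, 0.0, 0.0, 1.0]] 392.91365429478856 322.0453166952117 201.60206498631945 [0.00874234 0.         0.         0.         0.        ]
side [[-0.838, -0.201, 0.507, -95.648], [-0.545, 0.289, -0.787, 1000.69], [0.011, -0.936, -0.352, 535.225], [0.0, 0.0, 0.0, 1.0]] 408.4502269514221 323.4932838130364 208.10042390775018 [-0.01653922  0.          0.          0.          0.        ]
```

View pics/top0.png

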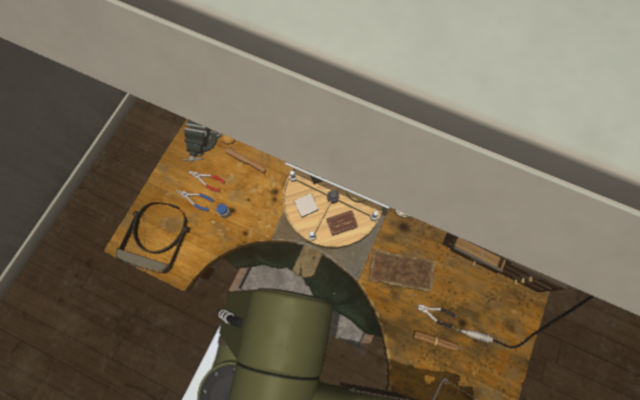

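View pics/side0.png

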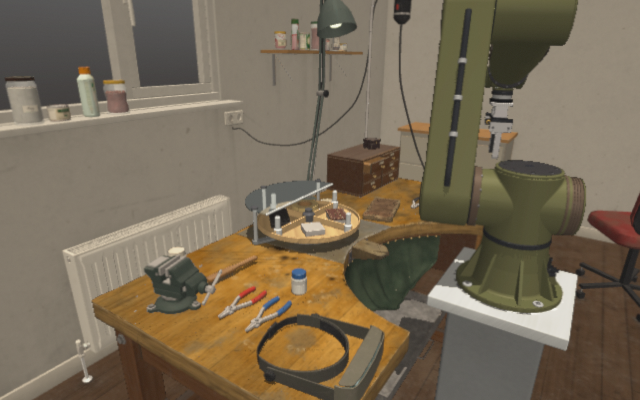

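```bash
python3 - <<'E'
import cv2
i=cv2.imread('pics/top0.png'); c=i[60:330,200:500]; cv2.imwrite('pics/top0c.png',cv2.resize(c,None,fx=2.2,fy=2.2,interpolation=cv2.INTER_CUBIC))
E
```

```text
(no output)
```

View pics/top0c.png

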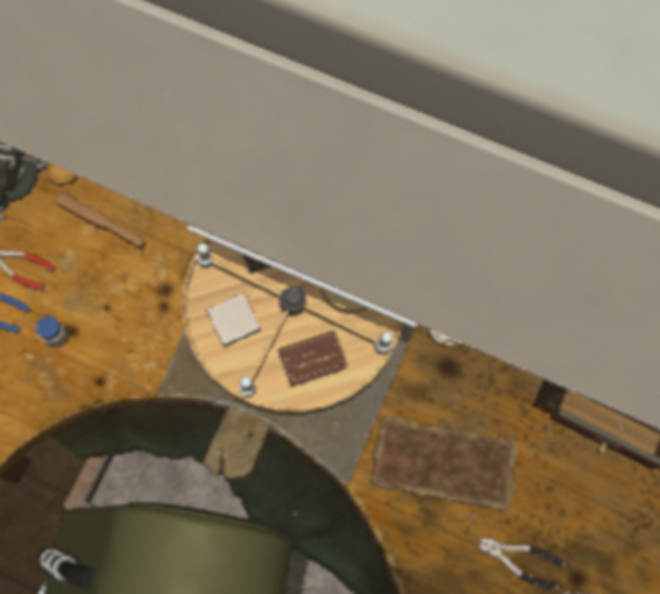

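The top view shows three posts (crop 204,246 / 385,338 / 247,382), the hub at (292,292) and the brick at crop 374–517, 420–507. The charcoal block is rear left, just visible at (255,265). A beam hides the rear.

```bash
python3 - <<'E'
from h import *; import pickle
c=pickle.load(open('top0.pkl','rb'))
f=lambda u,v:(200+u/2.2-0.27,60+v/2.2-0.27)
for n,u,v,z in [('A',203,246,96),('B',386,336,96),('C',246,381,96),('hub',292,292,76),('b1',380,419,18),('b2',517,439,18),('b3',509,508,18),('b4',373,483,18),('bar1',190,228,111),('bar2',412,325,111),('dish?',445,338,18),('tin',313,358,56),('steel',234,318,54),('jar',50,325,54),('char',255,265,64)]:
    a=f(u,v);print(n,np.round(a,1),world(c,*a,z=z).round(1),world(c,*a).round(1))
i=cv2.imread('pics/side0.png'); cv2.imwrite('pics/side0c.png',cv2.resize(i[165:265,230:430],None,fx=4,fy=4,interpolation=cv2.INTER_CUBIC))
E
```

```text
A [292.  171.5] [608.8 156.   96. ] [609.2 156.3  94.7]
B [375.2 212.5] [ 595.6 -138.6   96. ] [ 597.1 -138.7   91. ]
C [311.5 232.9] [453.7  13.2  96. ] [453.4  13.   97.9]
hub [332.5 192.5] [605.3  11.2  76. ] [605.6  11.3  75.2]
b1 [372.5 250.2] [ 499.1 -180.2   18. ] [ 502.8 -181.     0. ]
b2 [434.7 259.3] [ 556.  -372.2   18. ] [ 559.8 -375.2    2.8]
b3 [431.1 290.6] [ 458.9 -395.8   18. ] [ 461.9 -399.6    0.5]
b4 [369.3 279.3] [ 409.7 -206.9   18. ] [ 411.9 -208.     1.3]
bar1 [286.1 163.4] [621.2 181.8 111. ] [620.8 181.5 112.2]
bar2 [387.  207.5] [ 621.1 -165.3  111. ] [ 621.6 -165.4  109.5]
dish? [402.  213.4] [ 653.5 -221.4   18. ] [ 658.4 -222.5    3.1]
tin [342.  222.5] [532.6 -55.8  56. ] [533.3 -55.7  53.2]
steel [306.1 204.3] [539.4  74.6  54. ] [539.1  74.4  55.3]
jar [222.5 207.5] [416.  315.4  54. ] [415.6 314.3  56.8]
char [315.6 180.2] [624.2  80.   64. ] [622.4  79.1  69.8]
```

View pics/side0c.png

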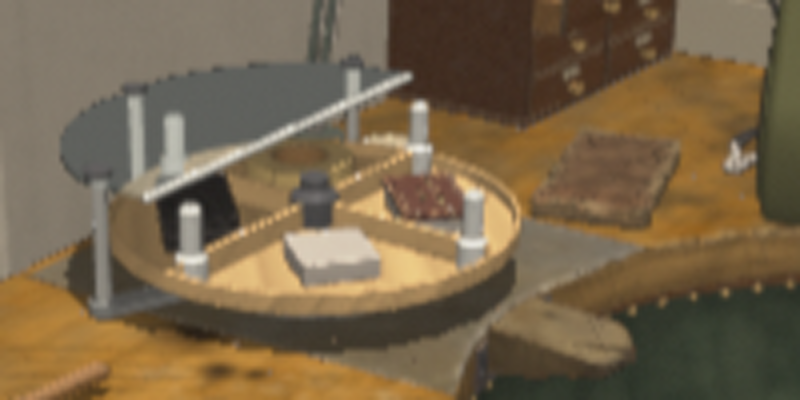

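```bash
python3 - <<'E'
from h import *; import pickle
from scipy.spatial.transform import Rotation as R
s=manip.read_state(); r=R.from_euler('xyz',s['eef_rot']).as_matrix();print(r.round(3)); print('jaw deg',np.degrees(np.arctan2(r[1,1],r[0,1])))
c=pickle.load(open('top0.pkl','rb'))
for u,v in [(300,140),(200,90),(400,180),(480,215),(350,60),(600,260)]: print(u,v,world(c,u,v).round(0))
c=manip.camera('wrist'); print(np.array(c['mount']).round(2).tolist()); cv2.imwrite('pics/w0.png',c['color'])
E
```

```text
[[-0.     0.317 -0.948]
 [ 0.001 -0.948 -0.317]
 [-1.    -0.001 -0.   ]]
jaw deg -71.50424460918407
300 140 [ 318.  -74. 1086.]
200 90 [ 320.  -13. 1089.]
400 180 [ 320. -131. 1085.]
480 215 [ 319. -175. 1085.]
350 60 [ 343.  -89. 1130.]
600 260 [ 320. -232. 1089.]
[[0.0, -0.26, 0.97, -159.83], [1.0, -0.0, -0.0, 0.58], [0.0, 0.97, 0.26, -73.98], [0.0, 0.0, 0.0, 1.0]]
```

View pics/w0.png

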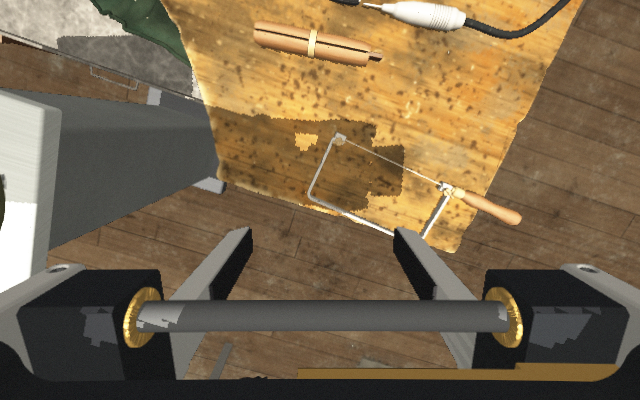

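jog_arm(series=[0,0,0.79,0.2,0.3,0,-1,0,0,0.79,0.2,0.3,0,-1,0,0,0.79,0.2,0.3,0,-1,0,0,0.79,0.2,0.3,0,-1,0,0,0.79,0.2,0.3,0,-1,0,0,1.571,0.289,0.581,-0.02,-1,0,0,1.571,0.289,0.581,-0.02,-1,0,0,1.571,0.289,0.581,-0.02,-1,0,0,1.571,0.289,0.581,-0.02,-1,0,0,1.571,0.289,0.581,-0.02,-1,0,0,1.571,0.289,0.581,-0.02,-1,0,0,1.571,0.289,0.581,-0.02,-1,0,0,1.571,0.289,0.581,-0.02,-1,0,0,1.571,0.289,0.581,-0.02,-1], squeeze=20)

```text
clock: 1.9
eef_pos: [463.3, 58.4, 204.6]
eef_rot: [0.842, 1.571, -0.407]
wrist_force: [0.2, 0.8, -0.2]
finger_gap: 0.4
```

```bash
python3 - <<'E'
from h import *
s=manip.read_state();print(s['eef_pos'],s['finger_gap'],s['joints'].round(2),s['clock'])
c=manip.camera('wrist'); cv2.imwrite('pics/w1.png',c['color'])
E
```

```text
[463.32803714  58.4321947  204.60337173] 0.384388416338031 [ 0.05  0.13  1.77 -0.    1.24 -0.27] 1.9
```

View pics/w1.png

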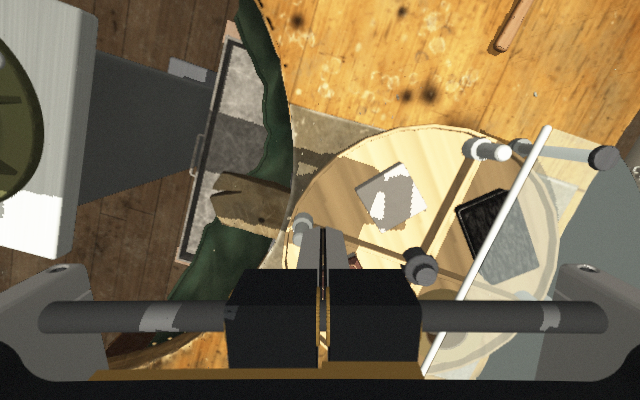

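Wrist view: charcoal block under the cover at (495,235), post C at (300,228), fingers just beside it. Next is the push path.

```bash
python3 -c "
import numpy as np
out=[]
for a in [164,169,174,179,184,190,196,202,208,214,220,226,232,238,244,250,255,259,262,264]:
    x=602+148*np.cos(np.radians(a));y=9+148*np.sin(np.radians(a));out.append((a,round((x-463.4)/1e3,3),round((y-59.4)/1e3,3)))
print(out)"
```

```text
[(164, np.float64(-0.004), np.float64(-0.01)), (169, np.float64(-0.007), np.float64(-0.022)), (174, np.float64(-0.009), np.float64(-0.035)), (179, np.float64(-0.009), np.float64(-0.048)), (184, np.float64(-0.009), np.float64(-0.061)), (190, np.float64(-0.007), np.float64(-0.076)), (196, np.float64(-0.004), np.float64(-0.091)), (202, np.float64(0.001), np.float64(-0.106)), (208, np.float64(0.008), np.float64(-0.12)), (214, np.float64(0.016), np.float64(-0.133)), (220, np.float64(0.025), np.float64(-0.146)), (226, np.float64(0.036), np.float64(-0.157)), (232, np.float64(0.047), np.float64(-0.167)), (238, np.float64(0.06), np.float64(-0.176)), (244, np.float64(0.074), np.float64(-0.183)), (250, np.float64(0.088), np.float64(-0.189)), (255, np.float64(0.1), np.float64(-0.193)), (259, np.float64(0.11), np.float64(-0.196)), (262, np.float64(0.118), np.float64(-0.197)), (264, np.float64(0.123), np.float64(-0.198))]
```

jog_arm(series=[0,0,0,0,0,-0.06,-1,0,0,0,0,0,-0.1,-1,0,0,0,0,0,-0.117,-1,0,0,0,0,0,-0.117,-1,0,0,0,0,0,-0.117,-1])

```text
clock: 2.58
eef_pos: [463.9, 59.1, 88.4]
eef_rot: [1.29, 1.569, 0.042]
wrist_force: [0.6, -0.0, 1.0]
finger_gap: 0.1
```

jog_arm(series=[0,0,0,-0.004,-0.01,0,-1,0,0,0,-0.007,-0.022,0,-1,0,0,0,-0.009,-0.035,0,-1,0,0,0,-0.009,-0.048,0,-1,0,0,0,-0.009,-0.061,0,-1,0,0,0,-0.007,-0.076,0,-1,0,0,0,-0.004,-0.091,0,-1,0,0,0,0.001,-0.106,0,-1,0,0,0,0.001,-0.106,0,-1])

```text
clock: 3.7
eef_pos: [464.8, -47.6, 87.4]
eef_rot: [-0.712, 1.571, -1.961]
wrist_force: [-0.1, 0.2, -0.2]
finger_gap: 0.4
```

```bash
python3 - <<'E'
from h import *
c=manip.camera('wrist'); cv2.imwrite('pics/w2.png',c['color'])
c=manip.camera('side'); cv2.imwrite('pics/s2.png',cv2.resize(c['color'][165:265,230:430],None,fx=4,fy=4))
E
```

```text
(no output)
```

View pics/w2.png

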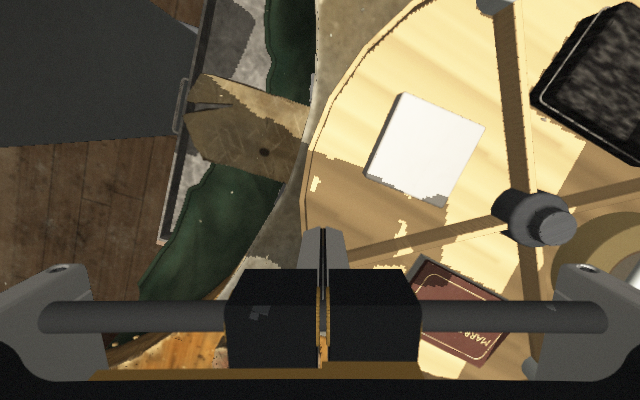

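View pics/s2.png

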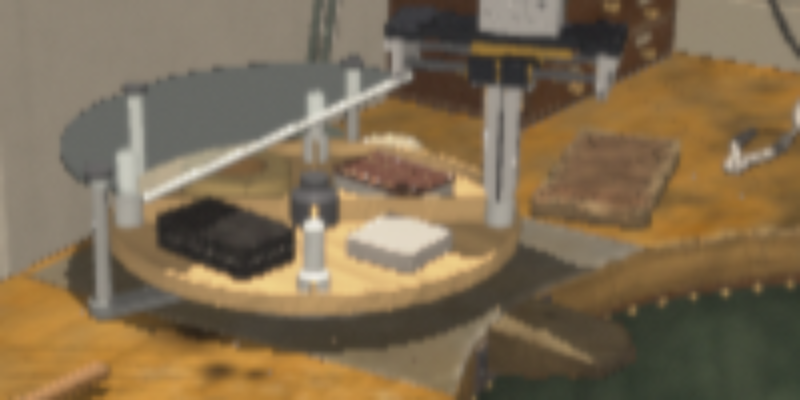

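The swing works: the charcoal block is coming round (side crop 225,235) and the pin sits behind post C. I'll continue the arc.

jog_arm(series=[0,0,0,0.007,-0.014,0,-1,0,0,0,0.015,-0.027,0,-1,0,0,0,0.024,-0.04,0,-1,0,0,0,0.035,-0.051,0,-1,0,0,0,0.046,-0.061,0,-1,0,0,0,0.059,-0.07,0,-1,0,0,0,0.073,-0.077,0,-1,0,0,0,0.087,-0.083,0,-1,0,0,0,0.099,-0.087,0,-1,0,0,0,0.109,-0.09,0,-1,0,0,0,0.117,-0.091,0,-1,0,0,0,0.122,-0.092,0,-1,0,0,0,0.122,-0.092,0,-1,0,0,0,0.11,-0.09,0,-1,0,0,0,0.11,-0.09,0.07,-1,0,0,0,0.06,-0.07,0.15,0,0,0,0,0,0.03,0.2,0.6,0,0,0,0,0.03,0.2,0.6,0,0,0,0,0.03,0.2,0.6,0,0,0,0,0.03,0.2,0.6])

```text
clock: 6.3
eef_pos: [464.1, -15.6, 289.1]
eef_rot: [1.134, 1.567, -0.112]
wrist_force: [-0.0, 0.8, -0.7]
finger_gap: 46.8
```

```bash
cat > w.py <<'E'
from h import *
from scipy.spatial.transform import Rotation as R
import sys,pickle
s=manip.read_state(); c=manip.camera('wrist')
T=np.eye(4);T[:3,:3]=R.from_euler('xyz',s['eef_rot']).as_matrix();T[:3,3]=s['eef_pos']
c['pose']=T@np.array(c['mount']); pickle.dump(c,open(sys.argv[1]+'.pkl','wb'))
cv2.imwrite(f'pics/{sys.argv[1]}.png',c['color']); print(s['eef_pos'],s['clock'],s['joints'].round(2),s['wrist_force'].round(1))
print('jaw',np.degrees(np.arctan2(T[1,1],T[0,1])),T[:3,0].round(3))
E
python3 w.py w3; python3 - <<'E'
from h import *
import pickle
c=manip.camera('top'); pickle.dump(c,open('top3.pkl','wb')); cv2.imwrite('pics/top3c.png',cv2.resize(c['color'][60:330,200:500],None,fx=2.2,fy=2.2,interpolation=cv2.INTER_CUBIC))
E
```

```text
[464.11004099 -15.58848756 289.13384195] 6.3 [-0.11  0.06  1.65  0.    1.42 -0.44] [-0.   0.8 -0.7]
jaw 18.620251449106107 [ 0.004 -0.    -1.   ]
```

View pics/w3.png

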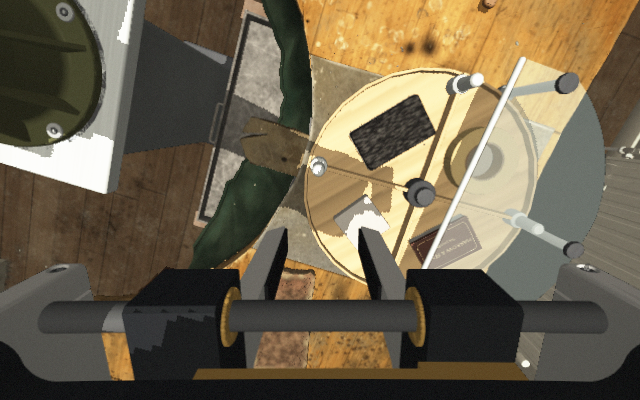

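View pics/top3c.png

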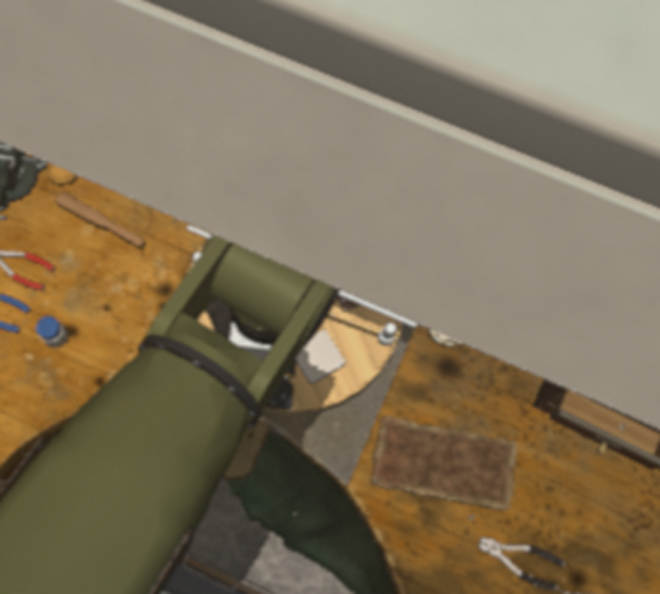

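The charcoal block is now in the open front compartment, wrist picture about (393,132). I'll locate its corners closer.

```bash
python3 - <<'E'
import cv2
i=cv2.imread('pics/w3.png'); cv2.imwrite('pics/w3c.png',cv2.resize(i[60:220,300:500],None,fx=4,fy=3.75,interpolation=cv2.INTER_CUBIC))
E
```

```text
(no output)
```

View pics/w3c.png

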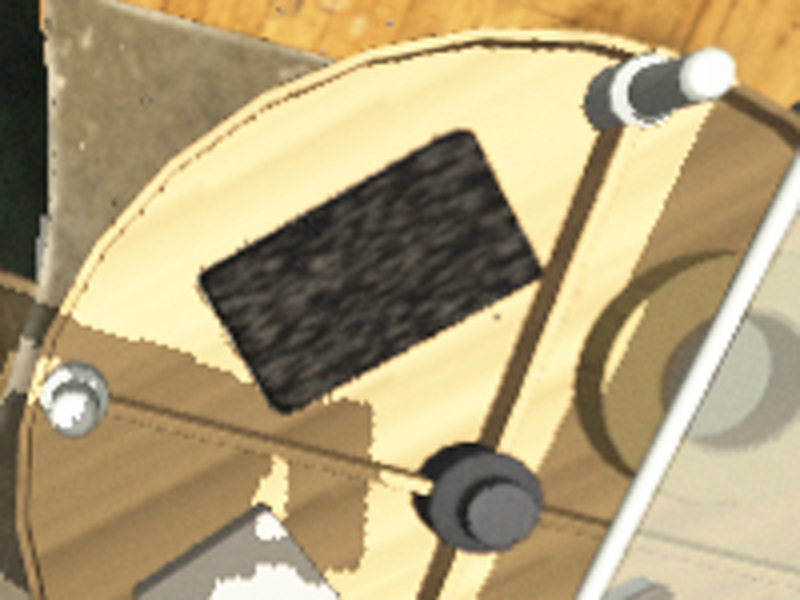

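```bash
python3 - <<'E'
from h import *; import pickle
c=pickle.load(open('w3.pkl','rb'))
f=lambda u,v:(300+u/4-.4,60+v/3.75-.4)
P=[]
for n,u,v,z in [('c1',200,272,64),('c2',472,128,64),('c3',543,270,64),('c4',285,413,64),('ctr',370,270,64),('hub',503,518,76),('postF',75,408,96),('postL',712,74,96),('floor',150,260,36)]:
    a=f(u,v);w=world(c,*a,z=z);P.append(w);print(n,w.round(1),world(c,*a).round(1))
P=np.array(P)
for i in range(4): print(np.linalg.norm(P[i]-P[(i+1)%4]).round(1), np.degrees(np.arctan2(*(P[(i+1)%4]-P[i])[[1,0]])).round(1))
print(P[:4].mean(0))
E
```

```text
c1 [477.4  55.2  64. ] [478.7  55.2  50.7]
c2 [542.2 126.1  64. ] [549.8 131.4  35.7]
c3 [582.6  91.   64. ] [592.9  93.6  36.1]
c4 [521.3  18.1  64. ] [521.9  17.8  61.1]
ctr [529.5  73.3  64. ] [529.5  73.3  63.7]
hub [601.1   7.1  76. ] [601.1   7.1  76. ]
postF [452.6   2.1  96. ] [452.6   2.3  97.5]
postL [591.8 155.5  96. ] [592.1 155.6  95.3]
floor [462.3  53.8  36. ] [462.2  53.8  36.9]
96.1 47.6
53.5 -41.1
95.2 -130.0
57.5 139.8
[530.87421033  72.57435693  64.        ]
```

The block lies flat but across the radius: long edge at about 49°, centre (531,73), top z 64. It was already lying that way in the earlier wrist picture (w1). I'll grip across its 60 mm with the jaw at -41°.

jog_arm(series=[0,0,-1.035,0.067,0.089,-0.1,0.7,0,0,-1.035,0.067,0.089,-0.14,0.7,0,0,-1.035,0.067,0.089,-0.14,0.7,0,0,-1.035,0.067,0.089,-0.14,0.7,0,0,-1.035,0.067,0.089,-0.14,0.7,0,0,-1.035,0.067,0.089,-0.14,0.7,0,0,-1.035,0.067,0.089,-0.14,0.7,0,0,-1.035,0.067,0.089,-0.14,0.7,0,0,-1.035,0.067,0.089,-0.14,0.7])

```text
clock: 7.52
eef_pos: [531.5, 72.2, 147.2]
eef_rot: [-0.764, 1.57, -3.046]
wrist_force: [-0.7, -0.4, -0.4]
finger_gap: 79.7
```

```bash
python3 w.py w4; python3 - <<'E'
from h import *
print(manip.read_state()['finger_gap'])
E
```

```text
[531.49745449  72.18763316 147.18670942] 7.525 [ 0.07  0.35  1.65 -0.    1.15  0.78] [-0.7 -0.4 -0.4]
jaw -40.734579103727064 [-0. -0. -1.]
79.82440864533828
```

View pics/w4.png

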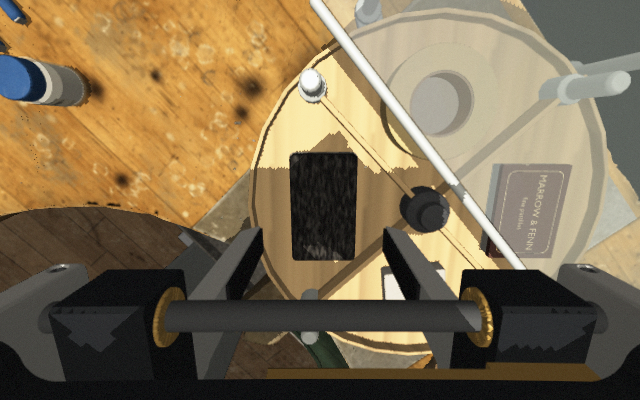

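The block (290–357, 152–260) is square with the jaws and lies between them. Descending and closing.

jog_arm(series=[0,0,0,0,0,-0.04,0.7,0,0,0,0,0,-0.075,0.7,0,0,0,0,0,-0.088,0.7,0,0,0,0,0,-0.088,0.7,0,0,0,0,0,-0.088,0.7,0,0,0,0,0,-0.088,-0.2,0,0,0,0,0,-0.088,-0.2,0,0,0,0,0,-0.088,-0.2,0,0,0,0,0,-0.088,-0.2,0,0,0,0,0,-0.088,-0.2], squeeze=15)

```text
clock: 8.82
eef_pos: [531.7, 72.4, 59.8]
eef_rot: [2.354, 1.57, 0.071]
wrist_force: [-1.2, -0.2, 5.8]
finger_gap: 58.3
```

```bash
python3 w.py w5; python3 - <<'E'
from h import *
print(manip.read_state()['finger_gap'])
E
```

```text
[531.66746732  72.43312493  59.84471819] 8.825 [0.07 0.47 1.71 0.   0.96 0.78] [-1.2 -0.2  5.8]
jaw -40.794727491971 [ 0.001  0.    -1.   ]
57.71795011021293
```

View pics/w5.png

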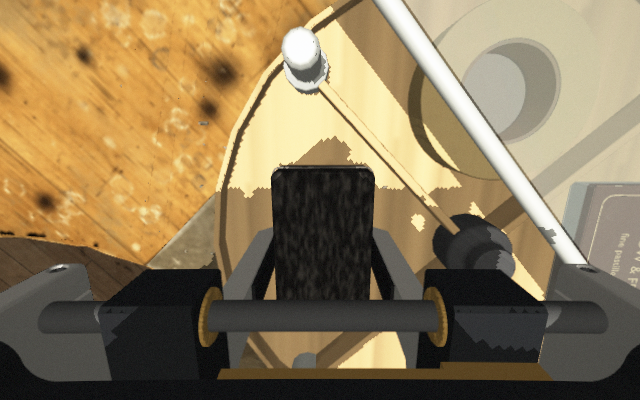

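jog_arm(series=[0,0,0,0,0,0.01,-0.2,0,0,0,0,0,0.03,-0.2,0,0,0,0,0,0.06,-0.2,0,0,0,0,0,0.1,-0.2,0,0,0,0,0,0.13,-0.2,0,0,0,0,0,0.13,-0.2,0,0,0,0,0,0.13,-0.2], squeeze=15)

```text
clock: 9.75
eef_pos: [531.0, 72.4, 188.5]
eef_rot: [-0.81, 1.569, -3.093]
wrist_force: [-0.6, -0.3, -1.5]
finger_gap: 58.4
```

```bash
python3 w.py w6; python3 - <<'E'
from h import *
print(manip.read_state()['finger_gap'])
c=manip.camera('side');cv2.imwrite('pics/s6.png',cv2.resize(c['color'][125:265,230:430],None,fx=4,fy=4))
E
```

```text
[530.99390758  72.37643142 188.51649262] 9.75 [0.07 0.3  1.61 0.   1.24 0.78] [-0.6 -0.3 -1.5]
jaw -40.79530077393289 [-0.001 -0.    -1.   ]
57.84097238795297
```

View pics/w6.png

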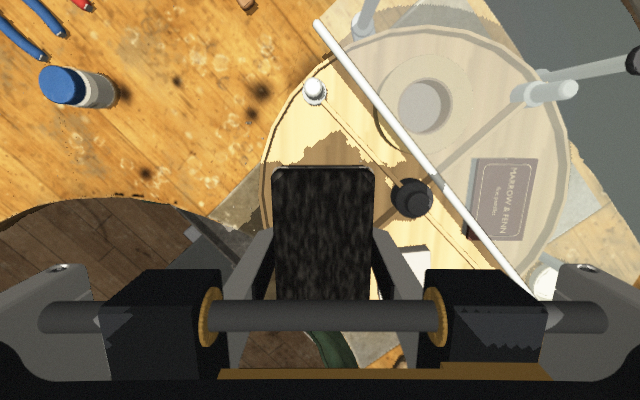

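View pics/s6.png

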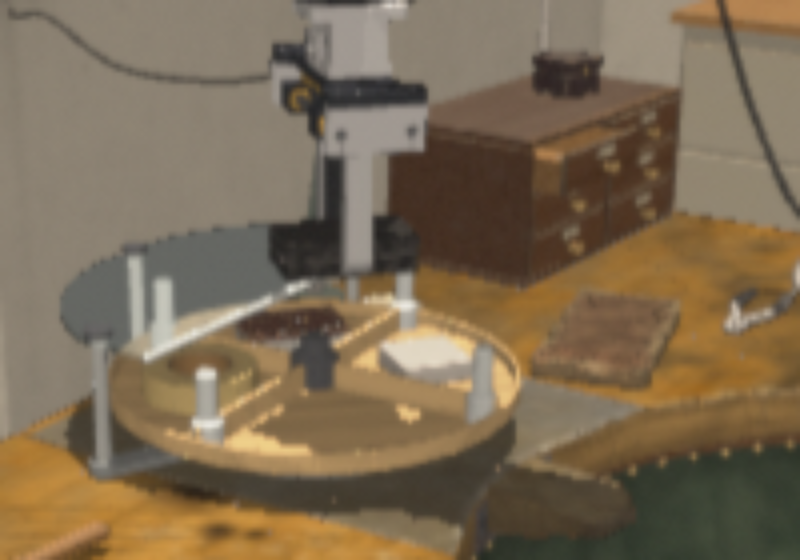

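```bash
python3 - <<'E'
from h import *; import pickle
c=pickle.load(open('w6.pkl','rb'))
for u,v in [(275,170),(324,168),(372,170),(272,220),(376,220)]:
    w=world(c,u,v,z=188.5+4.5); print(u,v,(w-[531,72.4,188.5]).round(1), np.hypot(*(w[:2]-[531,72.4])).round(1))
c=pickle.load(open('top3.pkl','rb'))
i=c['color'][235:305,355:450]; cv2.imwrite('pics/brick.png',cv2.resize(i,None,fx=8,fy=8,interpolation=cv2.INTER_CUBIC))
E
```

```text
275 170 [12.9 54.1  4.5] 55.6
324 168 [33.7 37.6  4.5] 50.5
372 170 [52.6 19.8  4.5] 56.2
272 220 [-8.  34.4  4.5] 35.3
376 220 [36.6 -4.1  4.5] 36.9
```

View pics/brick.png

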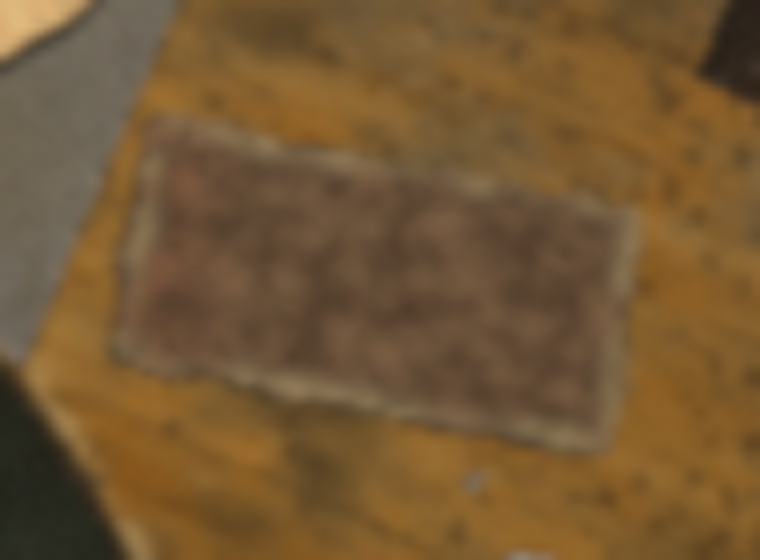

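```bash
python3 - <<'E'
from h import *; import pickle
c=pickle.load(open('top3.pkl','rb'))
P=[world(c,355+u/8-.45,235+v/8-.45,z=18)[:2] for u,v in [(148,117),(638,208),(606,453),(115,360)]]
P=np.array(P);print(P.round(1),P.mean(0))
for i in range(4): d=P[(i+1)%4]-P[i];print(np.hypot(*d).round(1),np.degrees(np.arctan2(d[1],d[0])).round(1))
E
```

```text
[[ 503.  -180.7]
 [ 551.6 -372.4]
 [ 456.3 -394.1]
 [ 408.4 -206.2]] [ 479.82040468 -288.35340009]
197.7 -75.8
97.8 -167.1
193.9 104.3
97.9 15.1
```

Brick centre ≈ (480,-288.5), long axis ≈ -75°. The block is centred in the grip, its end 50.5 mm from the TCP.

jog_arm(series=[0,0,0.1,-0.005,-0.035,0,-0.2,0,0,0.22,-0.011,-0.075,0,-0.2,0,0,0.34,-0.017,-0.12,0,-0.2,0,0,0.46,-0.023,-0.165,0,-0.2,0,0,0.58,-0.029,-0.21,0,-0.2,0,0,0.7,-0.035,-0.255,0,-0.2,0,0,0.82,-0.042,-0.3,-0.02,-0.2,0,0,0.92,-0.047,-0.335,-0.05,-0.2,0,0,0.974,-0.051,-0.355,-0.07,-0.2,0,0,0.974,-0.051,-0.361,-0.08,-0.2,0,0,0.974,-0.051,-0.361,-0.08,-0.2,0,0,0.974,-0.051,-0.361,-0.08,-0.2])

```text
clock: 11.35
eef_pos: [481.0, -288.0, 110.2]
eef_rot: [0.809, 1.57, -0.5]
wrist_force: [0.1, 1.1, -0.8]
finger_gap: 58.0
```

```bash
python3 w.py w7; python3 - <<'E'
from h import *
print(manip.read_state()['finger_gap'])
E
```

```text
[ 480.98929639 -287.95403237  110.15650457] 11.35 [-0.6   0.44  1.61  0.    1.09 -0.87] [ 0.1  1.1 -0.8]
jaw 15.018106002930585 [ 0.001 -0.    -1.   ]
58.11216341488884
```

View pics/w7.png

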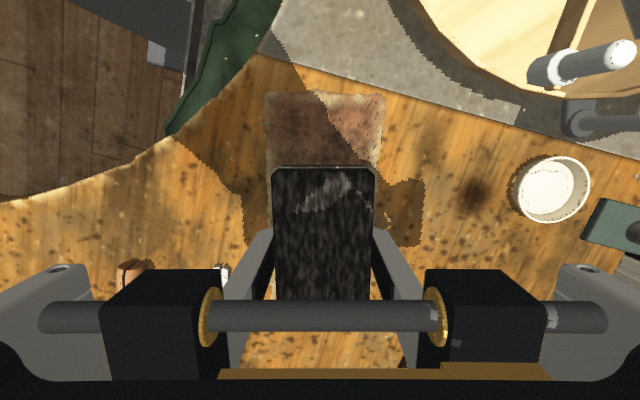

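```bash
python3 - <<'E'
from h import *; import pickle
c=pickle.load(open('w7.pkl','rb'))
i=c['color'][80:250,230:420]; cv2.imwrite('pics/w7c.png',cv2.resize(i,None,fx=3.5,fy=3.5,interpolation=cv2.INTER_CUBIC))
for u,v in [(265,95),(384,98),(269,200),(378,165)]: print(u,v,world(c,u,v,z=18).round(1))
E
```

```text
265 95 [ 409.8 -207.2   18. ]
384 98 [ 505.  -184.1   18. ]
269 200 [ 431.8 -293.7   18. ]
378 165 [ 517.2 -238.1   18. ]
```

View pics/w7c.png

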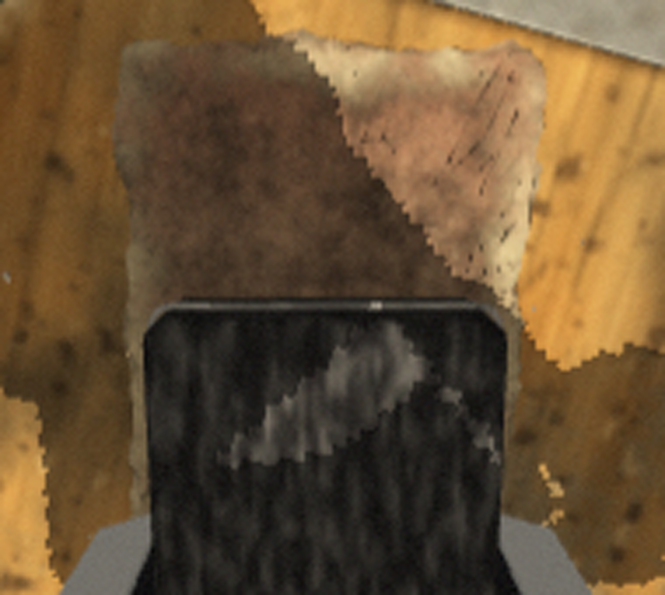

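Brick end in the wrist view is at (409.8,-207.2) and (505,-184.1). That agrees with the top camera to about 3 mm, and the block is square with the brick. Lowering.

jog_arm(series=[0,0,0,0.001,-0.003,-0.03,-0.2,0,0,0,0.001,-0.003,-0.05,-0.2,0,0,0,0.001,-0.003,-0.06,-0.2,0,0,0,0.001,-0.003,-0.063,-0.2,0,0,0,0.001,-0.003,-0.065,-0.2,0,0,0,0.001,-0.003,-0.066,-0.2,0,0,0,0.001,-0.003,-0.066,-0.2,0,0,0,0.001,-0.003,-0.066,-0.2])

```text
clock: 12.4
eef_pos: [481.5, -291.7, 43.7]
eef_rot: [0.682, 1.57, -0.627]
wrist_force: [0.3, -0.5, -0.9]
finger_gap: 57.9
```

jog_arm(series=[0,0,0,0,0,-0.001,-0.2,0,0,0,0,0,-0.001,-0.2,0,0,0,0,0,-0.002,-0.2,0,0,0,0,0,-0.002,-0.2])

```text
clock: 12.9
eef_pos: [481.5, -291.7, 42.1]
eef_rot: [0.461, 1.571, -0.848]
wrist_force: [-3.4, 2.0, 7.8]
finger_gap: 57.8
```

Contact is felt at 7.8 N. Releasing.

jog_arm(series=[0,0,0,0,0,0,0.35,0,0,0,0,0,0,0.6,0,0,0,0,0,0,0.6,0,0,0,0,0,0,0.6,0,0,0,0,0,0.02,0.6,0,0,0,0,0,0.05,0.6,0,0,0,0,0,0.1,0.6,0,0,0,0,-0.06,0.15,0.6,0,0,0,0,-0.12,0.18,0.6,0,0,0,0,-0.12,0.18,0.6,0,0,0,0,-0.12,0.18,0.6])

```text
clock: 14.28
eef_pos: [481.2, -412.5, 221.5]
eef_rot: [0.542, 1.57, -0.768]
wrist_force: [-0.9, 0.5, 0.0]
finger_gap: 75.0
```

```bash
python3 w.py w8; python3 - <<'E'
from h import *
c=manip.camera('side');cv2.imwrite('pics/s8.png',cv2.resize(c['color'][125:265,230:430],None,fx=4,fy=4))
E
```

```text
[ 481.22615585 -412.46433843  221.5189668 ] 14.275 [-0.77  0.49  1.26 -0.    1.39 -1.03] [-0.9  0.5  0. ]
jaw 14.930616950668067 [ 0. -0. -1.]
```

View pics/w8.png

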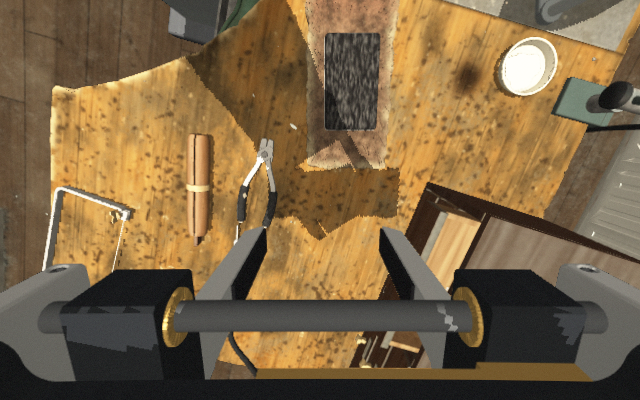

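View pics/s8.png

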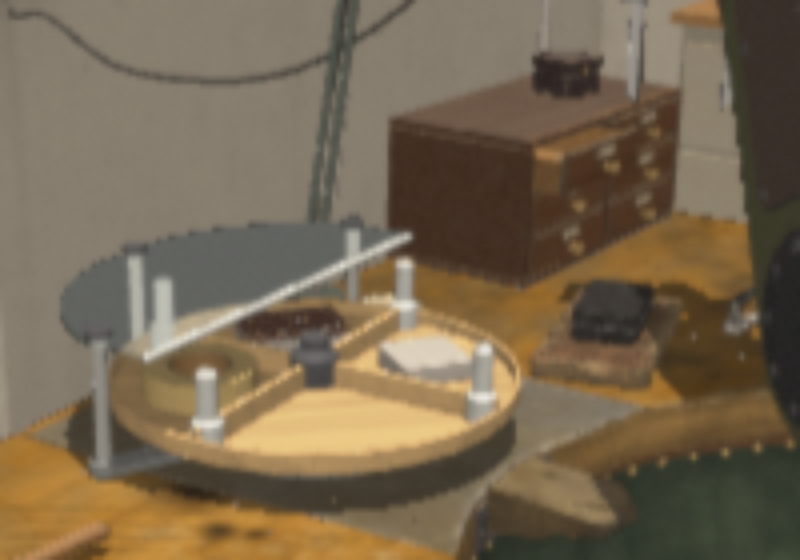

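```bash
python3 - <<'E'
from h import *; import pickle
c=pickle.load(open('w8.pkl','rb'))
B=np.array([world(c,u,v,z=46)[:2] for u,v in [(325,33),(380,33),(378,130),(324,128)]]);print(B.round(1),B.mean(0).round(1))
for u,v in [(351,80),(315,80),(388,80)]: print(world(c,u,v).round(1))
for u,v in [(302,165),(386,169)]: print(world(c,u,v,z=18).round(1))
i=cv2.resize(c['color'][0:190,280:420],None,fx=4,fy=3.1); cv2.imwrite('pics/w8c.png',i)
E
```

```text
[[ 440.9 -253.3]
 [ 496.  -238.7]
 [ 524.  -332.1]
 [ 464.5 -345.6]] [ 481.4 -292.4]
[ 479.8 -289.4   44.7]
[ 440.5 -296.    17.3]
[ 523.1 -274.3   18. ]
[ 449.6 -396.8   18. ]
[ 553.6 -374.4   18. ]
```

View pics/w8c.png

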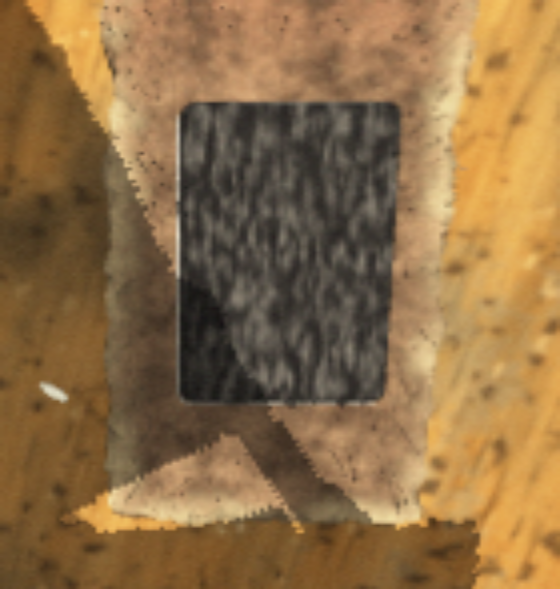

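```bash
python3 -c "
from cell import manip
print(manip.sign_off())"
```

```text
the job is handed in; nothing more can be done
None
```

The charcoal block is lying flat near the middle of the solder brick and the job is handed in; the move took about 14.3 s of the 64 s. No verdict was reported.

**What I did:** I turned the carousel about 95° anticlockwise with the closed fingers behind one post, in one arc with a short stop to look. That brought the block to about 71 mm in front of the axis. I then gripped it across its 60 mm width and lifted it out. I set it on the brick, feeling about 8 N of contact before letting go, and backed the arm clear.

**Last checks:**
- **Block position:** its centre is at about (481, -292) mm. Estimates of the brick's centre ranged from (476, -285) to (484, -295), so the block is within about 8 mm of centre.
- **Block attitude:** it looks square with the brick, and its top measures about 45 mm, as expected for a flat block on the brick.
- **Carousel:** the tin, steel block and tape roll are still in it.
- **Other things on the bench:** I saw no shift of the brick in the pictures. I did not re-measure the dish, jar or brush, but the arm's path did not come near them.

**Disagreements:**
- The block lay across the radius, not with its length pointing to the axis as described, so I gripped it as measured.
- The gripper opening read about 58 mm on the 60 mm block.
- The brick's edges measured about 5 to 10 mm short because its corners are rounded.

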